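# Close the curing drawer, add four clicks on the timer dial, press start

## Robot

A 6-joint arm with a two-finger parallel gripper is mounted at the origin on a cart in front of the work surface, level with it; the furniture and walls round the work are solid. World frame = base frame: x ahead of the robot, y to its left, z up, the work surface at z = 0. Lengths are in m, angles in rad, forces in N, time in s.
With the tool pointing down it reaches from about 0.425 to 1.125 m from the base axis. Payload 14.9 kg.
Tool frame: the origin (TCP) lies on the centre line of the jaws, within the pads' length; the fingertips stand 22 mm ahead of it and the grasp point (between the pads) lies 3 mm ahead of it; z points along the fingers, y is the line along which they close (so a half turn about z gives the same grasp; the last joint's range is limited). The gripper opens to 91 mm and grips with 3 to 60 N. Pads are 32 mm wide; open, the fingers measure 118 mm over their backs; the gripper's body (76 mm by 178 mm) begins 60 mm behind the grasp point.
Start: joints at [-0.033, 0.379, 1.734, -0, 1.028, -0.033], TCP at [0.7, -0, 0.236] pointing down, gripper open.
Joint ranges: [-2.77, 2.77], [-0.74, 2.19], [0, 2.66], [-1.06, 4.2], [0.31, 2.87], [-3.08, 3.08]. Speed limits (rad/s): [1.89, 1.89, 2.39, 3.14, 3.14, 3.14].

## Interface

Orientations are given as a unit quaternion [x, y, z, w].
In Python, from workcell import r gives the robot as it stands.
- The arm moves only by the shell command python3 -m jog 'ROWS' [FORCE]. ROWS is a JSON object of lists of equal length, an entry for each row: "gripper": the opening in per cent of the stroke, from 0 (shut) to 100 (fully open); "translation": the shift along the world's x, y, z in mm, a list of three; "angular": the turn, a rotation vector about the world's x, y, z in degrees, a list of three. A call has 1 to 12 rows; each row shifts and turns the commanded pose from where the row before left it; what a row does not reach is not made up. A row lasts 1/12 s, in which the tool goes at most 41.7 mm and 7.16 degrees, less where a joint would pass 70% of its speed; a pose out of reach is approached as far as the arm can. A call is refused whole if a number of a shift passes 41.7 or a number of a turn 7.16, either way. A call with a gripper value outside its range is refused whole. The fingers move at their own pace and stop on an object; FORCE is the grip in N (left out, the last holds). Time passes only in rows, so rows that do not move let the fingers close. It gives the time, the measured TCP pose, the force, the opening and the grip force at its end, in the units of the state.
- r.get_state(): the state, without advancing time (a new reading comes with each control period).
- r.snapshot(name): name is "scene" or "top" or "wrist"; returns the picture (384x512x3 uint8, red, green, blue); there is no depth.
- r.get_calibration(name): a dict with "mtx" (3x3 intrinsics, pixels), "origin" and "rotation" of the camera in the world; the wrist camera has in their place "tool_from_camera" (4x4, takes a point from camera to tool coordinates, whose origin is the TCP and whose axes are the flange's). Camera axes: x right, y up, looking along -z (the intrinsics and any distortion apply to the point x, -y, -z); pixel columns grow to the right and rows downward; lengths in m; the calibration is good to about 2 mm. A picture is of the moment at which its call begins: read the wrist's pose just before it. get_calibration takes no time and is no camera call.
- r.sign_off(): hands the job in; it is judged then, once.
The state is a dict: "time_s": time; "qpos": joint angles; "qvel": joint speeds; "tau": joint torques, N m; "tool_pos": TCP position; "orientation": TCP orientation; "ft_force": force on the tool from outside, world axes, zero at the start; "torque": the same for the moment, N m; "grip_width": opening from 0.0 (shut) to 1.0 (fully open); "grasp_force": force on a finger pad.
Only numpy, scipy, OpenCV 4.12 (cv2) and the standard library are available. Lean on these libraries where they do the work, as an engineer would, in place of code of your own. Each camera call takes 0.05 s, during which the arm holds its last target. There are 200 camera calls.

## Task

The printed arch models in the light-curing unit have thick bases and need four clicks more than the last batch. With your fingertips only, push the drawer fully shut, push the timer dial round clockwise by its pointer wing exactly four clicks from where it now stands, gently and without going past the fourth, then press the start key right in and let it go. Grip and lift nothing, and leave the loose things on and around the unit where they are.

Things in the scene. Friction and masses are not known exactly. Their poses are not given: they have to be found in the camera images.
- cure_unit: white light-curing unit, 220 mm deep (x), 270 mm wide (y), fixed. Origin: centre of its underside, on the bench; x points from the drawer front to the back, y left, z up. The flat grey control deck, 105 mm high, is the front 140 mm of the top; the hood behind it is 20 mm higher. Dial on the right of the deck, start key on the left, drawer in the front face.
- drawer (a joint): how far the drawer stands open, m: 0 fully shut, 0.07 fully out; it starts 0.04 to 0.065 open. It slides along the unit's x (shutting is towards +x), takes about 2 to 3 N to push, stays where it is left and stops dead at 0.
- drawer_pull (a point): middle of the front face of the drawer's grey pull lip (120 mm wide, 12 mm high, 64 mm above the bench), the foremost part of the drawer, 16 mm ahead of its white front panel (214 x 74 mm). Faces the unit's -x, moves with the drawer; with the drawer shut it is 30 mm ahead of the unit's front face.
- dial (a joint): timer dial angle, rad, grows clockwise from above. 11 click stops 0.5236 (30 deg) apart, from 0 (end stop; pointer 150 deg anticlockwise of the unit's +x) to 5.236 (end stop). Starts in stop 0, 0.52, 1.05 or 1.57. Sprung stops: leaving one takes 0.13 N m (4 N near the pointer end), then less; past half-way it springs by itself into the next stop and no farther.
- dial_centre (a point): on the dial's axis, half-way up its wing, 20 mm above the deck. Black dial: round skirt, radius 36 mm, its top 8 mm above the deck; hub radius 17 mm; across it an upright wing 13 mm thick, 8 to 32 mm above the deck, pointer end 42 mm from the axis, tail 30 mm. White marks 46 to 56 mm from the axis show the 11 stops. The deck is clear for 60 mm round the axis.
- dial_tip (a point): pointer end of the dial's wing (white line on top and down its end), 42 mm from the axis, half-way up the wing; it goes round with the dial.
- start_key (a joint): how far the start key is pressed, m: 0 out, 0.005 fully in; springs back. It counts as pressed beyond 0.0035. Needs 1.2 N to start moving and 4 N for the full stroke.
- start_key_top (a point): middle of the top of the start key, a round grey cap of radius 12 mm, 21 mm above the deck when out (126 mm above the bench), in a black collar of radius 20 mm and 12 mm high. It is pressed straight down.
- waiting_arch_mid (a point): loose printed arch model, 57 x 66 x 21 mm, lying on the left part of the hood, 125 mm above the bench; the point is at its middle. Leave it.
- putty_tub: loose tub with a blue screw lid, 67 mm across, 48 mm high, standing on the bench to the right of the unit; origin at the centre of its underside. Leave it.
- lidded_cup: loose small cup with a white lid, 49 mm across, 52 mm high, on the bench to the left of the unit; origin at the centre of its underside. Leave it.
- loose_aligner: loose clear moulded arch, 57 x 65 x 10 mm, on the bench at the front right; origin at the centre of its underside. Leave it.

How it is judged:
On the way, in this order (a step that is already met when the one before it is completed fails the run):
1. the drawer is fully shut and the dial rests four clicks clockwise of where it started (value of joint drawer below 0.004 m and distance of dial_tip from where it was at the start of the episode between 0.0705 and 0.0748 m), for 0.2 s.
2. the start key is pressed right in (value of joint start_key above 0.0035 m), for 0.05 s.
At the end, for the whole second after the job is handed in: The drawer is shut to within 4 mm, the dial rests four clicks (120 degrees, within 5 degrees) clockwise of its starting stop, the start key has been pressed and is out again, and the loose things have not been moved (all of step 1 and value of joint start_key below 0.001 m); the robot touches nothing.
It fails at once if the start key is pressed before the drawer is shut and the dial is four clicks on (value of joint start_key above 0.0025 m and not (value of joint drawer below 0.004 m and distance of dial_tip from where it was at the start of the episode between 0.0705 and 0.0748 m)).
It fails at once if the dial is turned past the fourth click (distance of dial_tip from where it was at the start of the episode above 0.0787 m).
It fails at once if the dial is gripped or forced (more than 20 N between the fingers and the dial) (contact force between the fingers and dial above 20 N).
It fails at once if a loose thing on or beside the unit is moved by more than 25 mm or lifted (distance of any of waiting_arch_mid, putty_tub, lidded_cup, loose_aligner from where it was at the start of the episode above 0.025 m).
It also fails if it takes over 58 s, if anything falls off the work surface, if the arm or the gripper's body presses on something with over 40 N, if the wrist force passes 120 N, or if a joint passes its speed limit or range.

## Working session

There is one attempt and no reset: what is moved stays moved. The work goes in short steps, Python scripts to look and compute and a shell command to move; the robot and the scene stay as the last step left them, time stands still between calls to the robot, and variables do not carry over. Pictures are saved under pics/ and viewed, at most 10 in all, crops included, and the job is handed in when it is done.

```bash
mkdir -p pics
cat > h.py <<'E'
from workcell import r
import numpy as np, cv2
def cam(n):
    c=r.get_calibration(n); return c
def ray(n,u,v,z):
    "intersect pixel with plane z"
    c=cam(n); d=np.linalg.inv(np.array(c['mtx']))@[u,v,1]; d=np.array(c['rotation'])@[d[0],-d[1],-d[2]]
    o=np.array(c['origin']); return o+d*(z-o[2])/d[2]
def proj(n,p):
    c=cam(n); q=np.array(c['rotation']).T@(np.array(p)-c['origin']); q=np.array(c['mtx'])@[q[0],-q[1],-q[2]]; return q[:2]/q[2]
E
python3 - <<'E'
from h import *
for n in("top","scene"):
    i=r.snapshot(n); cv2.imwrite(f"pics/{n}0.png",i[...,::-1]); 
    cv2.imwrite(f"pics/{n}.png",cv2.resize(i[...,::-1],(800,600),interpolation=cv2.INTER_CUBIC)); print(cam(n))
s=r.get_state();print(s)
E
```

```text
{'mtx': array([[491.87440891,   0.        , 261.08837722],
       [  0.        , 491.87440891, 196.55227414],
       [  0.        ,   0.        ,   1.        ]]), 'origin': array([ 0.50789192, -0.13086528,  1.23398478]), 'rotation': array([-0.03744291,  0.02380965,  0.71569059, -0.69700654])}
{'mtx': array([[493.75938503,   0.        , 260.58430595],
       [  0.        , 493.75938503, 192.10301168],
       [  0.        ,   0.        ,   1.        ]]), 'origin': array([-0.15785079, -0.472511  ,  1.08789862]), 'rotation': array([ 0.2851365 , -0.18611311, -0.49466006,  0.79960647])}
{'time_s': 0.1, 'qpos': array([-3.32759661e-02,  3.79344303e-01,  1.73472812e+00,  1.81597495e-05,
        1.02848177e+00, -3.32681039e-02]), 'qvel': array([ 8.98681632e-05, -3.59812250e-03, -2.82821609e-03, -1.62768542e-03,
        9.82122688e-04,  5.66352010e-04]), 'tau': array([ 8.27948297e-04, -7.65040755e+01, -4.35293305e+01,  6.52666739e-02,
        3.98717879e-02, -7.94045559e-05]), 'tool_pos': array([6.99667347e-01, 2.60421126e-05, 2.35359255e-01]), 'orientation': array([ 7.07112795e-01,  7.07100603e-01, -3.22780422e-04, -3.56387386e-04]), 'ft_force': array([-0.10692189, -0.81165575, -0.32635901]), 'torque': array([ 0.05249688,  0.00931026, -0.0277874 ]), 'grasp_force': 0.0, 'grip_width': 0.997516360786386}
```

View pics/top.png

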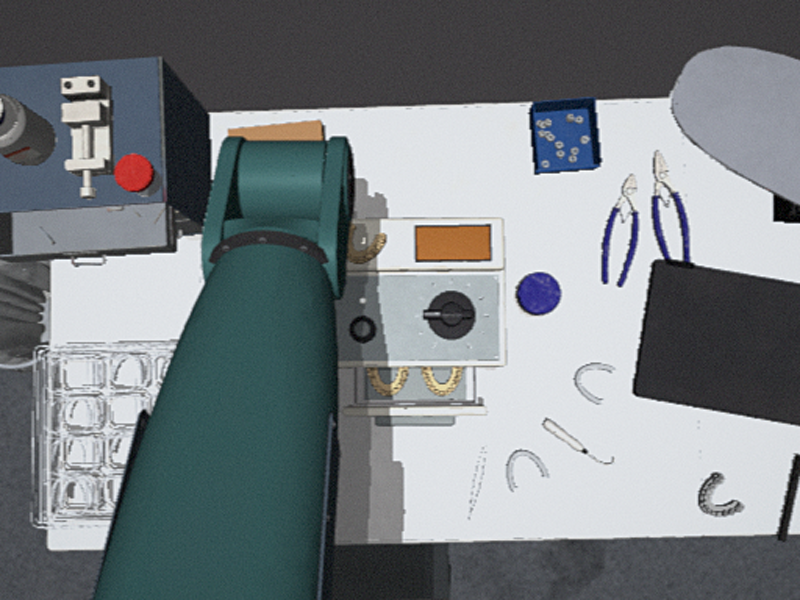

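View pics/scene.png

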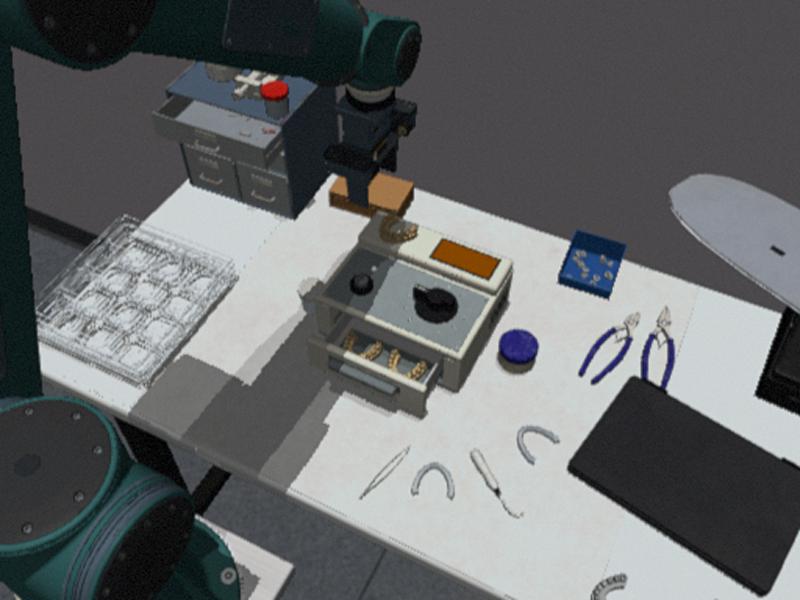

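The top view shows the dial at (452,315), its pointer towards +y (left), the start key at (363,329), the open drawer's lip at (415,420) and the tub at (538,293). I'll enlarge it for accurate pixels.

```bash
sed -i "s/^def cam(n):/from scipy.spatial.transform import Rotation as R\ndef cam(n):/; s/c=r.get_calibration(n); return c/c=dict(r.get_calibration(n)); c['rotation']=R.from_quat(c['rotation']).as_matrix(); return c/" h.py
python3 - <<'E'
from h import *
i=cv2.imread("pics/top0.png")[130:280,200:360]
cv2.imwrite("pics/c1.png",cv2.resize(i,(640,600),interpolation=cv2.INTER_CUBIC))
f=lambda u,v,z: print(ray("top",u*.64,v*.64,z).round(4))
f(452,315,.125);f(363,329,.126);f(415,424,.064)
E
```

```text
[ 0.5913 -0.1741  0.125 ]
[ 0.5745 -0.0449  0.126 ]
[ 0.4327 -0.1157  0.064 ]
```

View pics/c1.png

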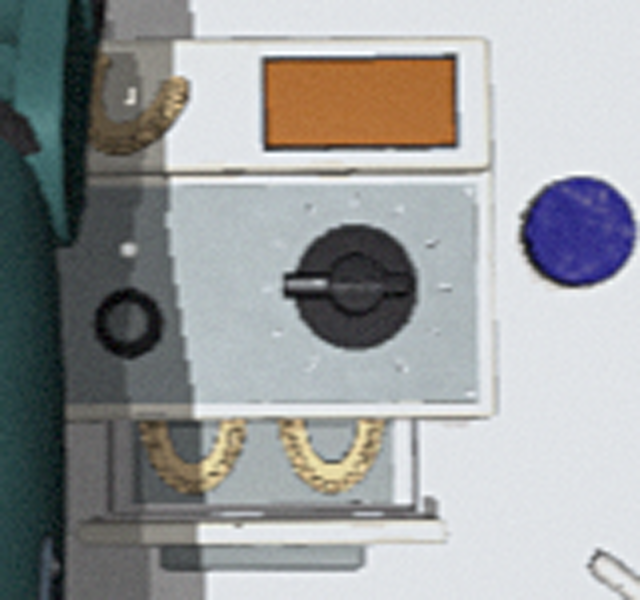

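Run:
```python
from h import *
f=lambda n,x,y,z: print(n,ray("top",200+x/4-.4,130+y/4-.4,z).round(4))
f("hub",355,281,.137);f("tip",284,286,.137);f("tail",416,284,.137)
f("mL",278,289,.105);f("mR",447,288,.105);f("mUL",310,210,.105);f("mUR",401,209,.105);f("mDL",312,365,.105);f("mDR",401,366,.105)
f("key",128,323,.126);f("lipL",163,568,.064);f("lipR",363,569,.064)
f("unit front R",495,414,.105);f("unit front",70,417,.105);f("back R",488,40,.125);f("hoodstep L",90,173,.125);f("hoodstep R",490,168,.125)
f("panelL",80,530,.07)
print("key",ray("scene",.64*361,.64*278,.126),"hub",ray("scene",.64*437,.64*294,.137))
```

```text
hub [ 0.5944 -0.1717  0.137 ]
tip [ 0.5927 -0.1319  0.137 ]
tail [ 0.5918 -0.2056  0.137 ]
mL [ 0.5935 -0.1285  0.105 ]
mR [ 0.5915 -0.2255  0.105 ]
mUL [ 0.6387 -0.1481  0.105 ]
mUR [ 0.6378 -0.2006  0.105 ]
mDL [ 0.5493 -0.1468  0.105 ]
mDR [ 0.5474 -0.1977  0.105 ]
key [ 0.575  -0.0433  0.126 ]
lipL [ 0.4335 -0.0561  0.064 ]
lipR [ 0.4301 -0.1739  0.064 ]
unit front R [ 0.5186 -0.2504  0.105 ]
unit front [ 0.5232 -0.0073  0.105 ]
back R [ 0.7311 -0.252   0.125 ]
hoodstep L [ 0.6611 -0.0233  0.125 ]
hoodstep R [ 0.6575 -0.2505  0.125 ]
panelL [ 0.4572 -0.0081  0.07  ]
key [ 0.57638225 -0.042537    0.126     ] hub [ 0.59331416 -0.17323789  0.137     ]
```

The crop shows the dial hub at (355,281), pointer tip at (284,286), key at (128,323) and the lip's front edge at y≈568. From these:
- Unit yaw is about -1.2°.
- The dial axis is near (0.593, -0.174), with the pointer at 90°, which is stop 2.
- The key is near (0.575, -0.043).
- The drawer lip's front is at x≈0.432.

I'll close the fingers and go to the front of the drawer.

```bash
python3 -m jog '{"gripper":[0,0,0,0,0,0,0,0,0,0,0,0],"translation":[[-25,-14,0],[-25,-14,0],[-25,-14,0],[-25,-14,0],[-25,-14,0],[-25,-14,0],[-25,-14,0],[-25,-14,0],[-25,-14,0],[-25,-14,0],[-25,0,0],[0,0,0]],"angular":[[0,0,0],[0,0,0],[0,0,0],[0,0,0],[0,0,0],[0,0,0],[0,0,0],[0,0,0],[0,0,0],[0,0,0],[0,0,0],[0,0,0]]}' 10
```

```text
time_s: 1.1
tool_pos: [0.4212, -0.14, 0.2352]
orientation: [0.708, 0.707, -0.001, -0.001]
ft_force: [1.0, -0.4, -0.4]
grip_width: 0.155
grasp_force: 0.0
```

```bash
python3 -m jog '{"gripper":[0,0,0,0,0,0,0,0,0],"translation":[[0,0,-20],[0,0,-20],[0,0,-20],[0,0,-20],[0,0,-20],[0,0,-15],[0,0,-12],[0,0,-10],[0,0,0]],"angular":[[0,0,0],[0,0,0],[0,0,0],[0,0,0],[0,0,0],[0,0,0],[0,0,0],[0,0,0],[0,0,0]]}'
python3 - <<'E'
from h import *
i=r.snapshot("scene")[...,::-1][180:330,150:350]
cv2.imwrite("pics/s2.png",cv2.resize(i,(800,600),interpolation=cv2.INTER_CUBIC))
E
```

```text
time_s: 1.85
tool_pos: [0.4244, -0.1396, 0.0973]
orientation: [0.707, 0.707, -0.001, -0.001]
ft_force: [-0.1, 1.0, 0.4]
grip_width: 0.003
grasp_force: 0.0
```

View pics/s2.png

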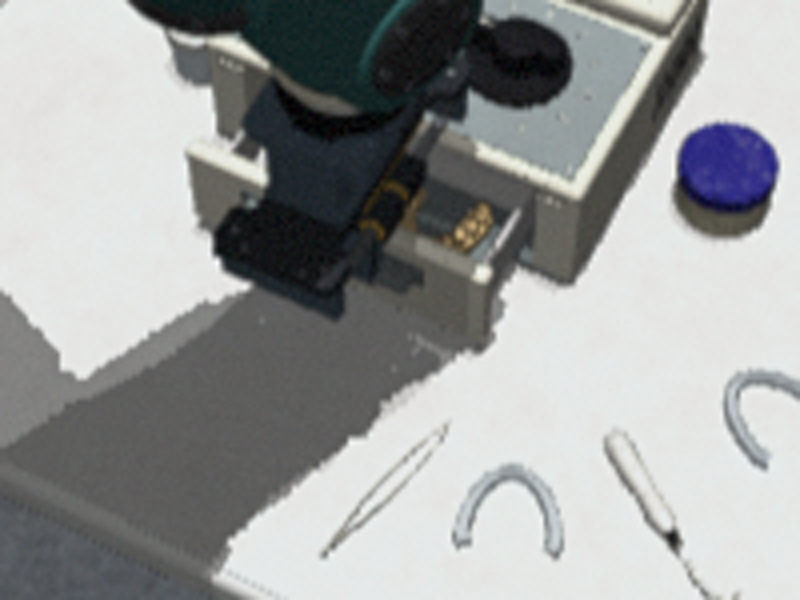

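The gripper is in front of the drawer panel (around (400,250)) with nothing else near it. Pushing now.

```bash
python3 -m jog '{"gripper":[0,0,0,0,0,0,0,0,0,0],"translation":[[6,0,0],[6,0,0],[6,0,0],[7,0,0],[7,0,0],[7,0,0],[7,0,0],[7,0,0],[5,0,0],[0,0,0]],"angular":[[0,0,0],[0,0,0],[0,0,0],[0,0,0],[0,0,0],[0,0,0],[0,0,0],[0,0,0],[0,0,0],[0,0,0]]}'
```

```text
time_s: 2.73
tool_pos: [0.4843, -0.14, 0.099]
orientation: [0.707, 0.707, 0.0, 0.0]
ft_force: [1.0, -0.2, -0.3]
grip_width: 0.004
grasp_force: 0.0
```

```bash
python3 -m jog '{"gripper":[0,0,0],"translation":[[3,0,0],[3,0,0],[2,0,0]],"angular":[[0,0,0],[0,0,0],[0,0,0]]}'; python3 -m jog '{"gripper":[0,0],"translation":[[3,0,0],[2,0,0]],"angular":[[0,0,0],[0,0,0]]}'
python3 - <<'E'
from h import *
i=r.snapshot("scene")[...,::-1][180:330,150:350]
cv2.imwrite("pics/s3.png",cv2.resize(i,(800,600),interpolation=cv2.INTER_CUBIC))
E
```

```text
time_s: 2.98
tool_pos: [0.4911, -0.1399, 0.0989]
orientation: [0.707, 0.707, -0.0, -0.0]
ft_force: [-2.2, -1.0, -0.8]
grip_width: 0.004
grasp_force: 1.1
time_s: 3.15
tool_pos: [0.4937, -0.1398, 0.0985]
orientation: [0.707, 0.707, -0.002, -0.002]
ft_force: [-32.4, -8.2, 27.7]
grip_width: 0.001
grasp_force: 17.5
```

View pics/s3.png

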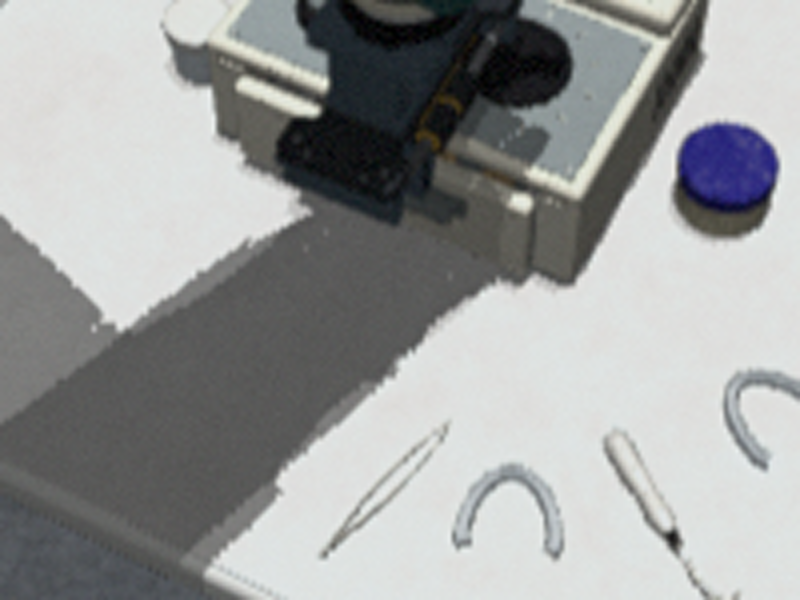

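Contact force jumped to 32 N at x=0.494 and the panel is flush, so the drawer is shut. I'll back off, rise, and work out the dial arc.

```bash
python3 -m jog '{"gripper":[0,0,0,0,0],"translation":[[-8,0,0],[-12,0,0],[0,0,25],[0,0,25],[0,0,0]],"angular":[[0,0,0],[0,0,0],[0,0,0],[0,0,0],[0,0,0]]}'
python3 - <<'E'
from h import *
C=np.array([.593,-.174])
def P(rot,gap=0,rho=.036):
    a=np.radians(89-rot); return C+rho*np.array([np.cos(a),np.sin(a)])-(.020+gap)*np.array([np.sin(a),-np.cos(a)])
print(P(0,.01),P(0),P(112))
t=np.array([P(x) for x in range(0,113,4)]); print((np.diff(t,axis=0)*1000).round(1).tolist())
E
```

```text
time_s: 3.62
tool_pos: [0.4775, -0.1406, 0.1526]
orientation: [0.707, 0.707, 0.001, 0.002]
ft_force: [1.1, -0.3, 0.5]
grip_width: 0.003
grasp_force: 0.0
[ 0.56363286 -0.13748191] [ 0.57363133 -0.13765643] [ 0.6339528  -0.16965622]
[[2.6, 1.3], [2.7, 1.1], [2.7, 0.9], [2.8, 0.7], [2.8, 0.5], [2.9, 0.3], [2.9, 0.1], [2.9, -0.1], [2.9, -0.3], [2.8, -0.5], [2.8, -0.7], [2.7, -0.9], [2.7, -1.1], [2.6, -1.3], [2.5, -1.4], [2.4, -1.6], [2.3, -1.8], [2.1, -1.9], [2.0, -2.1], [1.8, -2.2], [1.7, -2.3], [1.5, -2.4], [1.4, -2.5], [1.2, -2.6], [1.0, -2.7], [0.8, -2.8], [0.6, -2.8], [0.4, -2.8]]
```

```bash
python3 -m jog '{"gripper":[0,0,0,0,0,0,0],"translation":[[20,1,0],[20,1,0],[20,1,0],[20,0,0],[5,0,0],[0,0,-11],[0,0,0]],"angular":[[0,0,0],[0,0,0],[0,0,0],[0,0,0],[0,0,0],[0,0,0],[0,0,0]]}'
python3 - <<'E'
from h import *
i=r.snapshot("scene")[...,::-1][150:270,190:350]
cv2.imwrite("pics/s4.png",cv2.resize(i,(800,600),interpolation=cv2.INTER_CUBIC))
E
```

```text
time_s: 4.2
tool_pos: [0.5592, -0.1366, 0.1357]
orientation: [0.707, 0.707, -0.001, -0.001]
ft_force: [-0.3, 0.2, -0.3]
grip_width: 0.004
grasp_force: 0.0
```

View pics/s4.png

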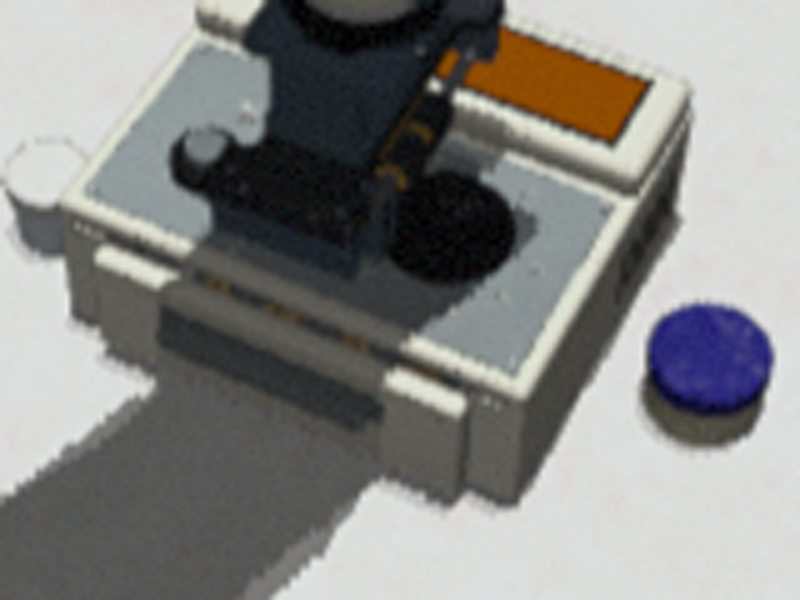

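The drawer is shut, and the gripper is in front of the dial at (370,210), clear of the key at (205,150). The tips are a little low, so I'll raise 6 mm and approach the wing.

```bash
python3 -m jog '{"gripper":[0,0,0,0,0],"translation":[[0,0,6],[5,0,0],[5,0,0],[3,0,0],[0,0,0]],"angular":[[0,0,0],[0,0,0],[0,0,0],[0,0,0],[0,0,0]]}'
```

```text
time_s: 4.67
tool_pos: [0.5748, -0.1371, 0.1443]
orientation: [0.707, 0.707, 0.0, 0.0]
ft_force: [0.4, 0.8, 0.4]
grip_width: 0.003
grasp_force: 0.0
```

```bash
python3 -m jog '{"gripper":[0,0,0,0,0,0,0,0,0,0,0],"translation":[[2.6,1.3,0],[2.7,1.1,0],[2.7,0.9,0],[2.8,0.7,0],[2.8,0.5,0],[2.9,0.3,0],[2.9,0.1,0],[2.9,-0.1,0],[2.9,-0.3,0],[2.8,-0.5,0],[0,0,0]],"angular":[[0,0,-4],[0,0,-4],[0,0,-4],[0,0,-4],[0,0,-4],[0,0,-4],[0,0,-4],[0,0,-4],[0,0,-4],[0,0,-4],[0,0,0]]}'
python3 - <<'E'
from h import *
s=r.get_state();print(R.from_quat(s['orientation']).as_matrix().round(3)[:,0])
i=r.snapshot("scene")[...,::-1][150:270,190:350]
cv2.imwrite("pics/s5.png",cv2.resize(i,(800,600),interpolation=cv2.INTER_CUBIC))
E
```

```text
time_s: 5.58
tool_pos: [0.602, -0.133, 0.1438]
orientation: [0.907, 0.421, -0.0, -0.0]
ft_force: [-2.1, 0.3, -0.5]
grip_width: 0.006
grasp_force: 0.6
[ 0.645  0.764 -0.   ]
```

View pics/s5.png

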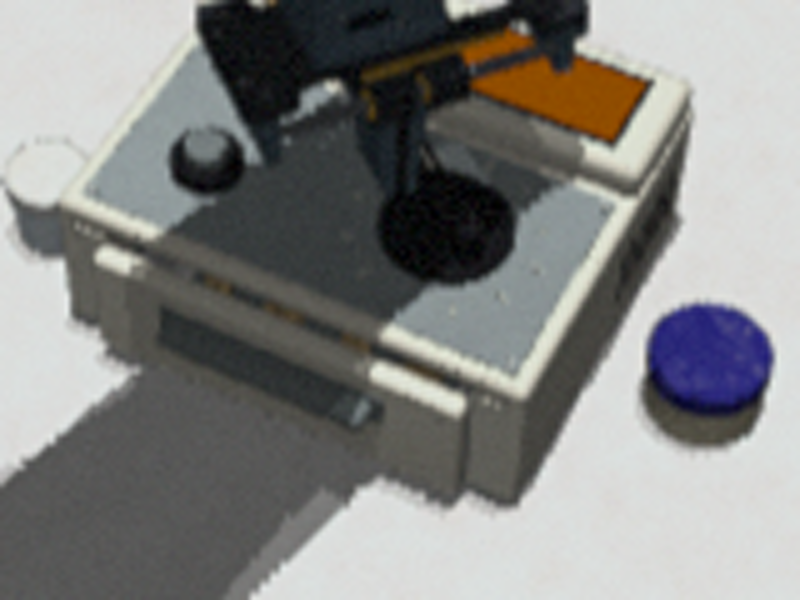

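The gripper has turned 40° with the dial and the push force is about 2 N. The key at (207,150) is clear. Continuing the arc to 84°, then to 100°.

```bash
python3 -m jog '{"gripper":[0,0,0,0,0,0,0,0,0,0,0,0],"translation":[[2.8,-0.7,0],[2.7,-0.9,0],[2.7,-1.1,0],[2.6,-1.3,0],[2.5,-1.4,0],[2.4,-1.6,0],[2.3,-1.8,0],[2.1,-1.9,0],[2.0,-2.1,0],[1.8,-2.2,0],[1.7,-2.3,0],[0,0,0]],"angular":[[0,0,-4],[0,0,-4],[0,0,-4],[0,0,-4],[0,0,-4],[0,0,-4],[0,0,-4],[0,0,-4],[0,0,-4],[0,0,-4],[0,0,-4],[0,0,0]]}'
python3 - <<'E'
from h import *
s=r.get_state();x=R.from_quat(s['orientation']).as_matrix()[:,0];print("rot",90-np.degrees(np.arctan2(x[1],x[0])))
C=np.array([.593,-.174]);a=np.radians(89-84);print("plan",C+.036*np.array([np.cos(a),np.sin(a)])-.020*np.array([np.sin(a),-np.cos(a)]))
E
```

```text
time_s: 6.63
tool_pos: [0.6278, -0.1506, 0.144]
orientation: [0.999, 0.052, 0.0, 0.0]
ft_force: [-0.1, 0.9, -0.2]
grip_width: 0.005
grasp_force: 0.0
rot 84.0549311730645
plan [ 0.62711989 -0.1509385 ]
```

```bash
python3 -m jog '{"gripper":[0,0,0,0,0,0],"translation":[[1.5,-2.4,0],[1.4,-2.5,0],[1.2,-2.6,0],[1.0,-2.7,0],[0.8,-2.8,0],[0,0,0]],"angular":[[0,0,-4],[0,0,-4],[0,0,-4],[0,0,-4],[0,0,-4],[0,0,0]]}'; python3 -m jog '{"gripper":[0,0,0],"translation":[[0.6,-2.8,0],[0.4,-2.8,0],[0,0,0]],"angular":[[0,0,-4],[0,0,-4],[0,0,0]]}'
```

```text
time_s: 7.13
tool_pos: [0.6334, -0.1634, 0.1439]
orientation: [0.993, -0.122, -0.0, -0.0]
ft_force: [0.4, 1.5, 0.7]
grip_width: 0.002
grasp_force: 0.5
time_s: 7.38
tool_pos: [0.6345, -0.1691, 0.1439]
orientation: [0.982, -0.19, 0.0, 0.0]
ft_force: [-0.5, -0.1, -0.6]
grip_width: 0.006
grasp_force: 0.0
```

Force rose to 1.5 N at 104° and dropped to zero at 112°, which suggests the dial sprung into the fourth stop. I'll back off, rise, and verify it from above the key side.

```bash
python3 -m jog '{"gripper":[0,0,0,0,0,0,0,0,0,0,0],"translation":[[-1,6,0],[-1,8,0],[0,0,20],[0,0,25],[-12,20,0],[-12,20,0],[-12,20,0],[-12,20,0],[-9,18,0],[0,0,0],[0,0,0]],"angular":[[0,0,0],[0,0,0],[0,0,0],[0,0,0],[0,0,0],[0,0,0],[0,0,0],[0,0,0],[0,0,0],[0,0,0],[0,0,0]]}'
python3 - <<'E'
from h import *
a=r.snapshot("scene")[...,::-1][150:270,190:350]
b=r.snapshot("top")[...,::-1][150:270,200:360]
o=[cv2.resize(x,(400,300),interpolation=cv2.INTER_CUBIC) for x in(a,b)]
w=cv2.resize(r.snapshot("wrist")[...,::-1],(400,300))
cv2.imwrite("pics/s6.png",np.vstack([np.hstack(o),np.hstack([w,w*0])]))
E
```

```text
time_s: 8.3
tool_pos: [0.5752, -0.0557, 0.1891]
orientation: [0.982, -0.189, 0.0, 0.0]
ft_force: [-0.4, -0.0, 0.1]
grip_width: 0.01
grasp_force: 0.0
```

View pics/s6.png

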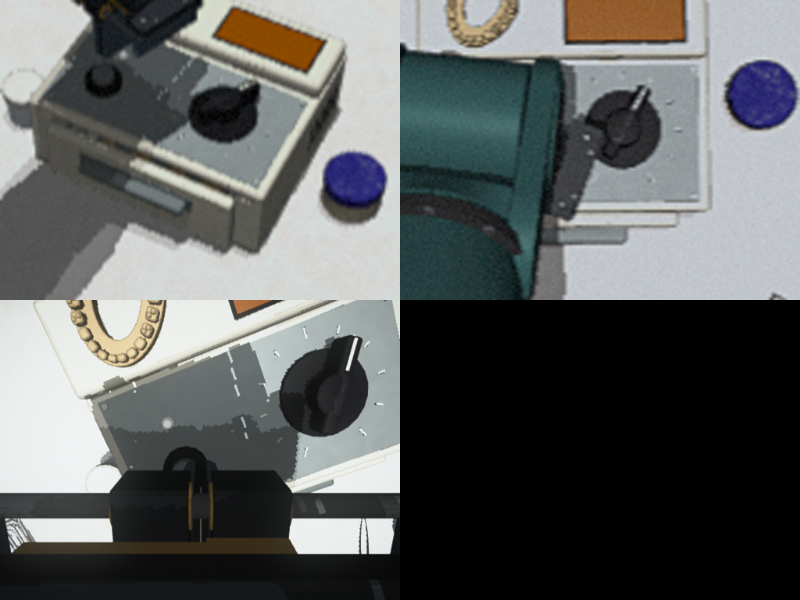

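The top view shows the pointer from hub (624,125) to tip (645,88), about 30° clockwise of +x, so the dial is at the fourth click. The drawer is shut. Now the key.

```bash
python3 -m jog '{"gripper":[0,0,0,0,0],"translation":[[0,12,0],[0,0,-15],[0,0,-15],[0,0,-7],[0,0,0]],"angular":[[0,0,0],[0,0,0],[0,0,0],[0,0,0],[0,0,0]]}'; python3 -m jog '{"gripper":[0,0,0],"translation":[[0,0,-3],[0,0,-2],[0,0,0]],"angular":[[0,0,0],[0,0,0],[0,0,0]]}'
```

```text
time_s: 8.87
tool_pos: [0.5747, -0.0447, 0.1504]
orientation: [0.982, -0.191, -0.001, 0.0]
ft_force: [-0.4, 0.9, -0.1]
grip_width: 0.002
grasp_force: 0.0
time_s: 9.12
tool_pos: [0.5759, -0.045, 0.1473]
orientation: [0.982, -0.191, 0.0, -0.0]
ft_force: [0.1, 1.4, -0.3]
grip_width: 0.004
grasp_force: 0.8
```

```bash
python3 -m jog '{"gripper":[0,0,0],"translation":[[0,0,-2],[0,0,-1],[0,0,0]],"angular":[[0,0,0],[0,0,0],[0,0,0]]}'; python3 -m jog '{"gripper":[0,0,0],"translation":[[0,0,-1],[0,0,-1],[0,0,0]],"angular":[[0,0,0],[0,0,0],[0,0,0]]}'; python3 -m jog '{"gripper":[0,0,0],"translation":[[0,0,-1],[0,0,0],[0,0,0]],"angular":[[0,0,0],[0,0,0],[0,0,0]]}'
```

```text
time_s: 9.37
tool_pos: [0.576, -0.045, 0.1443]
orientation: [0.982, -0.191, 0.001, -0.0]
ft_force: [1.8, -0.0, 3.9]
grip_width: 0.003
grasp_force: 1.6
time_s: 9.62
tool_pos: [0.5761, -0.045, 0.143]
orientation: [0.982, -0.191, 0.0, -0.0]
ft_force: [-4.8, 1.1, 17.7]
grip_width: 0.006
grasp_force: 8.5
time_s: 9.87
tool_pos: [0.5761, -0.045, 0.1428]
orientation: [0.982, -0.191, 0.0, 0.0]
ft_force: [-9.7, -0.4, 29.7]
grip_width: 0.005
grasp_force: 14.9
```

The key bottomed out: force rose past the 4 N full stroke to a hard stop. Releasing and checking.

```bash
python3 -m jog '{"gripper":[0,0,0,0,0,0,0],"translation":[[0,0,5],[0,0,20],[0,0,30],[0,0,30],[0,0,20],[0,0,0],[0,0,0]],"angular":[[0,0,0],[0,0,0],[0,0,0],[0,0,0],[0,0,0],[0,0,0],[0,0,0]]}'
python3 - <<'E'
from h import *
a=r.snapshot("scene")[...,::-1][150:270,190:350]
b=r.snapshot("top")[...,::-1][130:250,200:360]
cv2.imwrite("pics/s7.png",np.hstack([cv2.resize(x,(400,300),interpolation=cv2.INTER_CUBIC) for x in(a,b)]))
E
```

```text
time_s: 10.45
tool_pos: [0.5757, -0.045, 0.2467]
orientation: [0.982, -0.191, 0.001, -0.0]
ft_force: [1.0, 0.4, -1.1]
grip_width: 0.004
grasp_force: 0.0
```

View pics/s7.png

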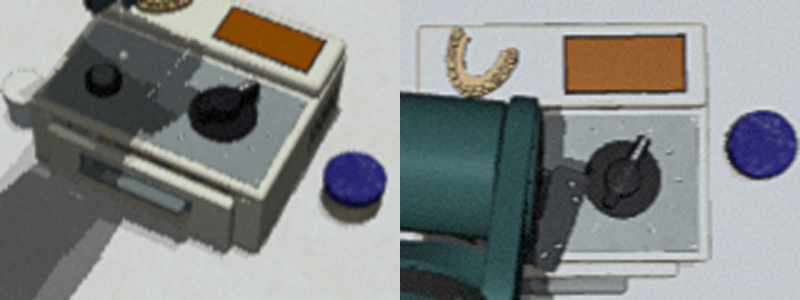

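The drawer is shut, the pointer (625,178)→(645,140) is still at the fourth click, the key is out, and the arch, tub and cup look unmoved. Handing in.

```bash
python3 -c "
from workcell import r
print(r.sign_off())"
```

```text
the job is handed in; nothing more can be done
None
```

The job is handed in: the drawer is shut, the dial is four clicks clockwise, and the start key was pressed in and let go. The last pictures confirm this and show the arch, tub and cup where they were, but the aligner was out of those shots; no verdict came back from the hand-in.

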